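# Release a stuck drive tray with the release pin

### The job

The tray of the grey metal drive dock is held shut by a spring catch hidden under the round hole in the dock's top. Take the slim-handled release pin from the wooden rack, push it upright down the round hole with the pin held until the tray springs out, then hang the pin back in its hole in the rack, upright with its disc resting on the board.

Things in the scene. Friction and masses are not known exactly. Their poses are not given: they have to be found in the camera images.
- pin: Release pin, hanging upright in one of the rack's holes: steel rod 8 mm across, 70 mm long; black disc 42 mm across, 5 mm thick; slim round black handle 20 mm across, 60 mm long; about 120 g. Origin at the rod's lower tip, z along the tool to the handle (disc at z 70 to 75 mm, handle 75 to 135 mm). The other tool, with a stubby 38 mm thick handle, is too short to trip the catch.
- dock: Grey box fixed to the bench, top 65 mm high. Origin on the bench below the centre of the round hole; spans x -140 (front, tray side, turned away from the robot) to 30 mm, y -65 to 65. Round hole 28 mm across, top 4 mm thick. 37 mm below the top's face is the catch: a wide flat paddle, sprung; frees the tray at 5 mm (4.5 N), stops at 14 mm (9 N), returns. Square hole (x -85, y 33): no catch.
- rack: Open wooden stand fixed to the bench: board 80 mm (x) by 200 mm (y), 10 mm thick, top 85 mm high, on end panels. Origin on the bench below its centre, z up. Round holes 28 mm across go through it at y +60 and -60 mm (x 0). The pin hangs in one, disc on the board and tip 15 mm above the bench; the stubby tool (top 40 mm above the board) in the other; which varies. The pin goes back in the free hole.
- tray (a joint): How far the dock's aluminium tray, with a dark hard drive in it, has come out of the front, in m: 0 shut, 0.06 fully out. It is driven out by its own spring in about half a second once the catch is pressed, and stays out.
Things that resemble listed ones, but are neither listed nor needed, are in the scene too. What is shaped like the pin but pink or purple is not meant.

How it is judged:
By the outcome, as a careful person would: the job done as asked, in the order asked, and still so for the second after the job is handed in, with the robot touching nothing.
It also fails if it takes over 58 s, if anything falls off the work surface, if the arm or the gripper's body presses on something with over 40 N, if the wrist force passes 120 N, or if a joint passes its speed limit or range.

### The arm

A 7-joint arm with a two-finger parallel gripper is mounted at the origin on the work surface. World frame = base frame: x ahead of the robot, y to its left, z up, the work surface at z = 0. Lengths are in m, angles in rad, forces in N, time in s.
With the tool pointing down it reaches from about 0.4 to 0.85 m from the base axis. Payload 4.5 kg.
Tool frame: the origin (TCP) lies on the centre line of the jaws, within the pads' length; the fingertips stand 11 mm ahead of it and the grasp point (between the pads) lies 8 mm behind it; z points along the fingers, y is the direction in which the jaws open and shut (so a half turn about z gives the same grasp; the last joint's range is limited). The gripper opens to 88 mm and grips with 3 to 60 N. Pads are 18 mm wide; open, the fingers measure 123 mm over their backs; the gripper's body (75 mm by 187 mm) begins 45 mm behind the grasp point.
Start: joints at [1.38, 0.689, -0.195, 1.565, 0.157, 0.902, -0.215], TCP at [0.139, -0.609, 0.25] pointing down, gripper open.
Joint ranges: [-3.01, 3.01], [-0.46, 2.08], [-1.47, 1.51], [0.13, 2.56], [-1, 4.14], [0.04, 2.09], [-2.66, 2.66]. Speed limits (rad/s): [2.57, 2.57, 3.14, 3.14, 3.14, 3.14, 3.14].

### API

Orientations are given as a unit quaternion [x, y, z, w].
In Python, from plant import r, snapshot gives the robot as it stands.
- The arm moves only by the tool drive_tool, never from a script. Its argument "commands" is a list of rows, each an object of numbers: "wx", "wy", "wz": the turn, a rotation vector about the tool's x, y, z in rad; "dx", "dy", "dz": the shift along the tool's x, y, z in m; "claw": the opening, from 0 (shut) to 1 (fully open). A call has 1 to 12 rows; each row shifts and turns the commanded pose from where the row before left it, along the tool's axes as they then stand; what a row does not reach is not made up. A row lasts 1/10 s, in which the tool goes at most 50 mm and 8.59 degrees, less where a joint would pass 70% of its speed; a pose out of reach is approached as far as the arm can. A call is refused whole if a number of a shift passes 0.05 or a number of a turn 0.15, either way. A call with a gripper value outside its range is refused whole. The fingers move at their own pace and stop on an object; "grip_force" is the grip in N (left out, the last holds). Time passes only in rows, so rows that do not move let the fingers close. It gives the time, the measured TCP pose, the force and the opening at its end, in the units of the state.
- r.get_state(): the state, without advancing time (a new reading comes with each control period).
- snapshot(name): name is "side" or "top"; returns a dict with "color" (480x640x3 uint8, red, green, blue), "fx", "fy", "cx", "cy" (pixels), "world_to_cam" (4x4, takes a point from world to camera coordinates). Camera axes: x right, y up, looking along -z (the intrinsics and any distortion apply to the point x, -y, -z); pixel columns grow to the right and rows downward; lengths in m; the calibration is good to about 2 mm. A picture is of the moment at which its call begins. There is no depth.
- r.finish_job(): hands the job in, once; it reports no verdict.
The state is a dict: "clock": time; "q": joint angles; "qd": joint speeds; "joint_torque": joint torques, N m; "tool_pos": TCP position; "eef_rot": TCP orientation; "contact_force": force on the tool from outside, world axes, zero at the start; "moment": the same for the moment, N m; "opening": opening from 0.0 (shut) to 1.0 (fully open).
Only numpy, scipy, OpenCV 4.12 (cv2) and the standard library are available. Lean on these libraries where they do the work, as an engineer would, in place of code of your own. Each camera call takes 0.05 s, during which the arm holds its last target. There are 200 camera calls.

## Working session

There is one attempt and no reset: what is moved stays moved. The work goes in short steps, Python scripts to look and compute and a tool call to move; the robot and the scene stay as the last step left them, time stands still between calls to the robot, and variables do not carry over. Pictures are saved under pics/ and viewed, on a budget of 10 in all, crops included, one or two more only if the job needs it, and the job is handed in when it is done.

Besides the shell and the picture viewer there is one more tool, called as a command line: name --argument value ..., lists and objects as JSON in quotes. drive_tool: Moves the arm, as the interface text tells. Its arguments: {"type":"object","properties":{"commands":{"type":"array","items":{"type":"object","properties":{"wx":{"type":"number"},"wy":{"type":"number"},"wz":{"type":"number"},"dx":{"type":"number"},"dy":{"type":"number"},"dz":{"type":"number"},"claw":{"type":"number"}}}},"grip_force":{"type":"number"}},"required":["commands"]}

```bash
mkdir -p pics; ls; python3 - <<'E'
from plant import r,snapshot
import cv2,numpy as np,pickle
d={}
for n in("side","top"):
    s=snapshot(n);d[n]=s;cv2.imwrite(f"pics/{n}0.png",s["color"][:,:,::-1])
    print(n,{k:(np.round(v,3).tolist()) for k,v in s.items() if k!="color"})
pickle.dump(d,open("s0.pkl","wb"));print(r.get_state())
E
```

```text
pics
side {'fx': 560.953, 'fy': 560.953, 'cx': 311.394, 'cy': 238.987, 'world_to_cam': [[-0.871, -0.492, 0.01, 0.398], [0.374, -0.649, 0.662, -0.193], [-0.319, 0.58, 0.749, -0.961], [0.0, 0.0, 0.0, 1.0]]}
top {'fx': 473.976, 'fy': 473.976, 'cx': 313.785, 'cy': 234.17, 'world_to_cam': [[0.002, -1.0, 0.012, 0.024], [0.992, 0.004, 0.13, -0.469], [-0.13, 0.012, 0.991, -0.762], [0.0, 0.0, 0.0, 1.0]]}
{'clock': 0.1, 'q': array([ 1.37978663,  0.68985042, -0.19453121,  1.56620727,  0.1573364 ,
        0.90252038, -0.21512693]), 'qd': array([ 0.00013208, -0.00180097, -0.00052884, -0.00192779, -0.00117944,
       -0.00099928, -0.00136852]), 'joint_torque': array([-3.52012801e-03, -5.28507614e+01, -1.27139322e+00, -1.53838491e+01,
       -5.25350275e-02,  2.04757802e-03,  5.75971058e-05]), 'tool_pos': array([ 0.13916174, -0.60876247,  0.24903026]), 'eef_rot': array([ 9.93684617e-01,  1.12206278e-01, -1.60478700e-04, -7.78840157e-04]), 'contact_force': array([-0.91811264,  0.01354571,  0.86230591]), 'moment': array([ 0.00907613, -0.00633865, -0.05345818]), 'opening': 1.0026746175989616}
```

View pics/side0.png

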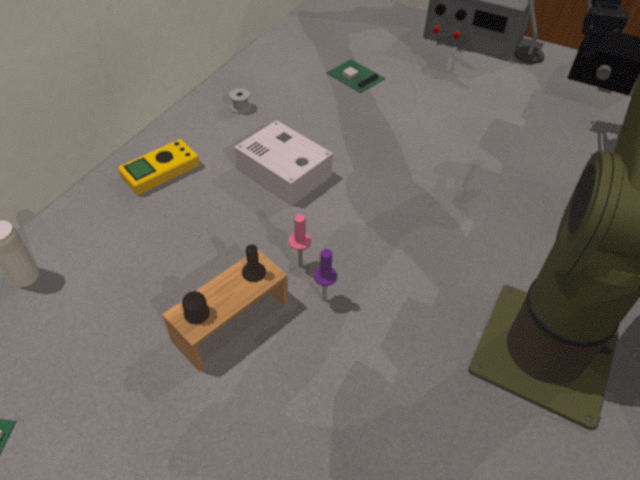

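View pics/top0.png

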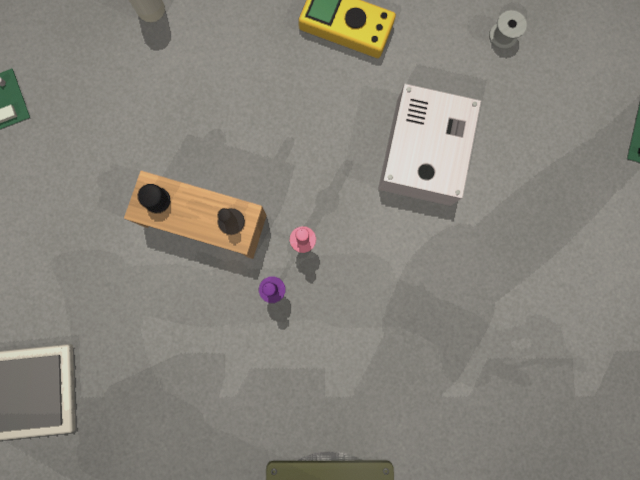

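The side view shows two black-handled tools in the rack: slim at (253,262) and stubby at (196,305). A pink tool at (300,240) and a purple one at (325,272) stand beside the rack and are decoys. The dock's round hole is at side (301,161) and top (426,172). The slim black tool at top (231,220) fits the pin's description. Next I'll confirm it in a crop and measure.

```bash
cat > h.py <<'E'
import numpy as np,cv2
def ray(s,u,v):
    M=np.array(s["world_to_cam"]);R,t=M[:3,:3],M[:3,3]
    return -R.T@t, R.T@np.array([(u-s["cx"])/s["fx"],-(v-s["cy"])/s["fy"],-1])
def onz(s,p,z):
    c,d=ray(s,*p);return c+d*(z-c[2])/d[2]
def proj(s,P):
    M=np.array(s["world_to_cam"]);p=M[:3,:3]@np.array(P)+M[:3,3]
    return np.array([s["cx"]-s["fx"]*p[0]/p[2],s["cy"]+s["fy"]*p[1]/p[2]])
def blobs(m,a=40):
    return [c for c in cv2.findContours(m.astype(np.uint8)*255,cv2.RETR_LIST,cv2.CHAIN_APPROX_NONE)[0] if cv2.contourArea(c)>a]
E
python3 - <<'E'
import pickle;from h import *
d=pickle.load(open("s0.pkl","rb"))
roi={"side":dict(rack=(150,240,300,370),dock=(230,115,340,205)),"top":dict(rack=(115,165,275,265),dock=(375,80,485,210))}
for n,s in d.items():
    g=s["color"];mx=g.max(2).astype(int);hsv=cv2.cvtColor(g,cv2.COLOR_RGB2HSV)
    for k,(x0,y0,x1,y1) in roi[n].items():
        M=np.zeros(mx.shape,bool);M[y0:y1,x0:x1]=1
        z=.09 if k=="rack" else .065
        for c in blobs(M&(mx<60)):
            (u,v),ax,an=cv2.fitEllipse(c);print(n,k,"dark",np.round([u,v,*ax,an],1),"bbox",cv2.boundingRect(c),np.round(onz(s,(u,v),z),4))
    x0,y0,x1,y1=roi[n]["dock"];M=np.zeros(mx.shape,bool);M[y0:y1,x0:x1]=1
    c=max(blobs(M&(mx>185)),key=cv2.contourArea)
    q=cv2.approxPolyDP(cv2.convexHull(c),6,True)[:,0];print(n,"docktop",q.tolist(),[np.round(onz(s,p,.065)[:2],4).tolist() for p in q])
    x0,y0,x1,y1=roi[n]["rack"];M[:]=0;M[y0:y1,x0:x1]=1
    w=M&(hsv[...,1]>90)&(hsv[...,0]<25)&(mx>150)
    c=cv2.convexHull(np.vstack(blobs(w)));q=cv2.approxPolyDP(c,5,True)[:,0];print(n,"board",q.tolist(),[np.round(onz(s,p,.085)[:2],4).tolist() for p in q])
a=cv2.resize(d["side"]["color"][235:355,150:350],(800,480)[:2][::1],interpolation=2)[:, :]
a=cv2.resize(d["side"]["color"][200:370,150:350],(400,340),interpolation=2)
b=cv2.resize(d["top"]["color"][150:320,115:315],(400,340),interpolation=2)
cv2.imwrite("pics/crop1.png",np.hstack([a,b])[:,:,::-1])
E
```

```text
side rack dark [195.2 307.8  23.6  31.6 162.1] bbox (183, 292, 26, 32) [0.5228 0.2673 0.09  ]
side rack dark [253.  265.8  19.5  35.5 172.9] bbox (243, 246, 22, 35) [0.4899 0.1482 0.09  ]
side docktop [[242, 143], [280, 123], [326, 150], [286, 179], [241, 150]] [[0.7121, -0.1425], [0.6779, -0.2448], [0.5425, -0.2137], [0.5694, -0.0916], [0.7007, -0.1217]]
side board [[286, 274], [192, 344], [162, 314], [258, 251]] [[0.4336, 0.1319], [0.4887, 0.3214], [0.5644, 0.301], [0.5032, 0.1125]]
top rack dark [228.1 222.   16.4  25.1 146.9] bbox (218, 209, 21, 25) [0.4799 0.1587 0.09  ]
top rack dark [153.8 198.   25.2  32.5 121.4] bbox (138, 184, 32, 29) [0.5171 0.2749 0.09  ]
top dock dark [425.9 171.5  12.8  14.7 112.9] bbox (419, 165, 15, 14) [ 0.5685 -0.157   0.065 ]
top docktop [[405, 84], [480, 101], [461, 197], [384, 179]] [[0.7185, -0.1263], [0.6896, -0.251], [0.5263, -0.2129], [0.5555, -0.0883]]
top board [[140, 171], [261, 206], [246, 254], [125, 218]] [[0.5615, 0.3002], [0.5062, 0.1088], [0.4307, 0.1307], [0.4863, 0.3197]]
```

View pics/crop1.png

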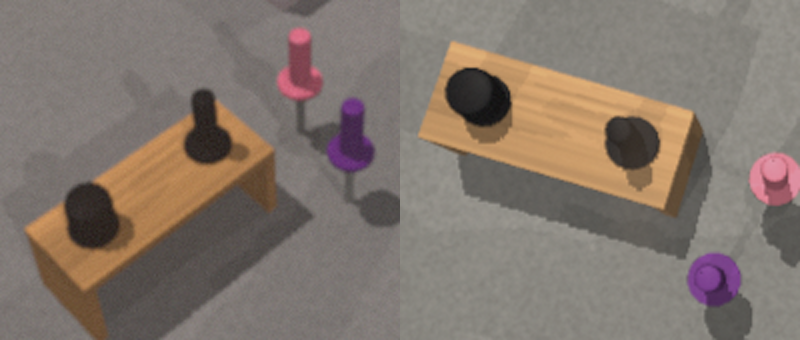

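The crop confirms it. The slim black handle near the rack's right end is the pin, the stubby one is at the far end, and pink and purple stand free. The dock hole from its corner geometry (0.569,-0.157) agrees with the direct hole fit. Next I'll refine the pin and hole positions across both views.

```bash
cat >> h.py <<'E'
def go(target):
    from plant import r
    from scipy.spatial.transform import Rotation as Ro
    st=r.get_state();R=Ro.from_quat(st["eef_rot"])
    print("clk",round(st["clock"],2),"pos",np.round(st["tool_pos"],4),"R",np.round(R.as_matrix(),3).tolist(),"op",round(st["opening"],3),"F",np.round(st["contact_force"],1))
    for t in np.atleast_2d(target): print(t,"tool delta mm",np.round(R.inv().apply(np.array(t)-st["tool_pos"])*1000,1))
    return st
def tri(s1,p1,s2,p2):
    A=[];b=[]
    for s,p in((s1,p1),(s2,p2)):
        c,d=ray(s,*p);d/=np.linalg.norm(d);Q=np.eye(3)-np.outer(d,d);A.append(Q);b.append(Q@c)
    x,res,*_=np.linalg.lstsq(np.vstack(A),np.hstack(b),rcond=None);return x,res**.5
E
python3 - <<'E'
import pickle;from h import *
d=pickle.load(open("s0.pkl","rb"));S,T=d["side"],d["top"]
print("handle top tri",tri(S,(251.5,248),T,(225.5,214)), onz(S,(251.5,248),.15),onz(T,(225.5,214),.15))
print("disc",onz(S,(254,271),.09),onz(T,(231,221.5),.09))
print("hole",tri(S,(301.5,161),T,(426,171.7)),onz(S,(301.5,161),.065))
for nm,a,b in(("pink",(300,218),(302,233)),("purple",(326,252),(269.5,289))):print(nm,tri(S,a,T,b))
go([[.42,-.45,.25],[.56,-.157,.25],[.48,.158,.25]])
E
```

```text
handle top tri (array([0.48359058, 0.15358804, 0.14588592]), array([0.00136272])) [0.48237667 0.15660379 0.15      ] [0.48197192 0.15246071 0.15      ]
disc [0.48215431 0.15679458 0.09      ] [0.48066518 0.15424574 0.09      ]
hole (array([ 0.56937776, -0.15698699,  0.06422853]), array([0.00160231])) [ 0.5700533  -0.15593862  0.065     ]
pink (array([0.45735964, 0.04365268, 0.1311973 ]), array([0.0003689]))
purple (array([0.37794219, 0.09046106, 0.13347045]), array([0.00245603]))
clk 0.1 pos [ 0.1392 -0.6088  0.249 ] R [[0.975, 0.223, -0.0], [0.223, -0.975, 0.002], [-0.0, -0.002, -1.0]] op 1.003 F [-0.9  0.   0.9]
[ 0.42 -0.45  0.25] tool delta mm [309.2 -92.1  -0.9]
[ 0.56  -0.157  0.25 ] tool delta mm [ 5.110e+02 -3.465e+02 -5.000e-01]
[0.48  0.158 0.25 ] tool delta mm [ 503.2 -671.5    0. ]
```

drive_tool --commands '[{"dx": 0.035,"dy": -0.01},{"dx": 0.035,"dy": -0.01},{"dx": 0.035,"dy": -0.01},{"dx": 0.035,"dy": -0.01},{"dx": 0.035,"dy": -0.01},{"dx": 0.035,"dy": -0.01},{"dx": 0.035,"dy": -0.01},{"dx": 0.035,"dy": -0.02},{"dx": 0.03,"dy": -0.035},{"dx": 0.03,"dy": -0.035},{"dx": 0.03,"dy": -0.035},{"dx": 0.03,"dy": -0.035}]'

```text
validation failed for argument at $.co...
```

```bash
python3 - <<'E'
from h import *
print(go([[.57,-.02,.25],[.4815,.1555,.25]])["q"])
E
```

```text
clk 0.1 pos [ 0.1392 -0.6088  0.249 ] R [[0.975, 0.223, -0.0], [0.223, -0.975, 0.002], [-0.0, -0.002, -1.0]] op 1.003 F [-0.9  0.   0.9]
[ 0.57 -0.02  0.25] tool delta mm [ 5.513e+02 -4.779e+02 -3.000e-01]
[0.4815 0.1555 0.25  ] tool delta mm [ 504.1 -668.7    0. ]
[ 1.37978663  0.68985042 -0.19453121  1.56620727  0.1573364   0.90252038
 -0.21512693]
```

drive_tool --commands '[{"dx": 0.035,"dy": -0.01,"dz": 0,"wx": 0,"wy": 0,"wz": 0,"claw": 1}]'

```text
clock: 0.2
tool_pos: [0.165, -0.594, 0.2489]
eef_rot: [0.994, 0.107, -0.003, 0.0]
contact_force: [-0.2, -0.2, 1.2]
opening: 1.001
```

The first call was rejected because rows were missing fields. I'll check whether the turn fields can be left out.

drive_tool --commands '[{"dx": 0.035,"dy": -0.01,"dz": 0,"claw": 1},{"dx": 0.035,"dy": -0.01,"dz": 0,"claw": 1},{"dx": 0.035,"dy": -0.01,"dz": 0,"claw": 1},{"dx": 0.035,"dy": -0.01,"dz": 0,"claw": 1},{"dx": 0.035,"dy": -0.01,"dz": 0,"claw": 1},{"dx": 0.035,"dy": -0.01,"dz": 0,"claw": 1},{"dx": 0.035,"dy": -0.02,"dz": 0,"claw": 1},{"dx": 0.03,"dy": -0.035,"dz": 0,"claw": 1},{"dx": 0.03,"dy": -0.035,"dz": 0,"claw": 1},{"dx": 0.03,"dy": -0.035,"dz": 0,"claw": 1},{"dx": 0.03,"dy": -0.035,"dz": 0,"claw": 1}]'

```text
validation failed for argument at $.co...
```

drive_tool --commands '[{"dx": 0.035,"dy": -0.01,"dz": 0,"wx": 0,"wy": 0,"wz": 0,"claw": 1},{"dx": 0.035,"dy": -0.01,"dz": 0,"wx": 0,"wy": 0,"wz": 0,"claw": 1},{"dx": 0.035,"dy": -0.01,"dz": 0,"wx": 0,"wy": 0,"wz": 0,"claw": 1},{"dx": 0.035,"dy": -0.01,"dz": 0,"wx": 0,"wy": 0,"wz": 0,"claw": 1},{"dx": 0.035,"dy": -0.01,"dz": 0,"wx": 0,"wy": 0,"wz": 0,"claw": 1},{"dx": 0.035,"dy": -0.01,"dz": 0,"wx": 0,"wy": 0,"wz": 0,"claw": 1},{"dx": 0.035,"dy": -0.02,"dz": 0,"wx": 0,"wy": 0,"wz": 0,"claw": 1},{"dx": 0.03,"dy": -0.035,"dz": 0,"wx": 0,"wy": 0,"wz": 0,"claw": 1},{"dx": 0.03,"dy": -0.035,"dz": 0,"wx": 0,"wy": 0,"wz": 0,"claw": 1},{"dx": 0.03,"dy": -0.035,"dz": 0,"wx": 0,"wy": 0,"wz": 0,"claw": 1},{"dx": 0.03,"dy": -0.035,"dz": 0,"wx": 0,"wy": 0,"wz": 0,"claw": 1}]'

```text
clock: 1.3
tool_pos: [0.4784, -0.2941, 0.2494]
eef_rot: [0.994, 0.112, -0.0, -0.0]
contact_force: [1.3, 0.5, 0.2]
opening: 0.997
```

```bash
python3 - <<'E'
from h import *
print(go([[.57,-.02,.25],[.4815,.1555,.25]])["q"])
E
```

```text
clk 1.3 pos [ 0.4784 -0.2941  0.2494] R [[0.975, 0.223, -0.001], [0.223, -0.975, 0.0], [-0.001, -0.0, -1.0]] op 0.997 F [1.3 0.5 0.2]
[ 0.57 -0.02  0.25] tool delta mm [ 150.4 -246.8   -0.5]
[0.4815 0.1555 0.25  ] tool delta mm [ 1.032e+02 -4.376e+02 -4.000e-01]
[ 0.55786705  0.60380163 -0.14676571  1.76158075  0.11763647  0.78543268
 -0.99278914]
```

drive_tool --commands '[{"dx": 0.02,"dy": -0.036,"dz": 0,"wx": 0,"wy": 0,"wz": 0,"claw": 0.6},{"dx": 0.02,"dy": -0.036,"dz": 0,"wx": 0,"wy": 0,"wz": 0,"claw": 0.6},{"dx": 0.02,"dy": -0.036,"dz": 0,"wx": 0,"wy": 0,"wz": 0,"claw": 0.6},{"dx": 0.02,"dy": -0.036,"dz": 0,"wx": 0,"wy": 0,"wz": 0,"claw": 0.6},{"dx": 0.02,"dy": -0.036,"dz": 0,"wx": 0,"wy": 0,"wz": 0,"claw": 0.6},{"dx": 0.02,"dy": -0.036,"dz": 0,"wx": 0,"wy": 0,"wz": 0,"claw": 0.6},{"dx": 0,"dy": -0.036,"dz": 0,"wx": 0,"wy": 0,"wz": 0,"claw": 0.6},{"dx": 0,"dy": -0.036,"dz": 0,"wx": 0,"wy": 0,"wz": 0,"claw": 0.6},{"dx": 0,"dy": -0.036,"dz": 0,"wx": 0,"wy": 0,"wz": 0,"claw": 0.6},{"dx": 0,"dy": -0.036,"dz": 0,"wx": 0,"wy": 0,"wz": 0,"claw": 0.6},{"dx": -0.01,"dy": -0.036,"dz": 0,"wx": 0,"wy": 0,"wz": 0,"claw": 0.6},{"dx": 0,"dy": 0,"dz": 0,"wx": 0,"wy": 0,"wz": 0,"claw": 0.6}]'

```text
clock: 2.5
tool_pos: [0.4942, 0.1206, 0.2494]
eef_rot: [0.993, 0.117, -0.001, -0.002]
contact_force: [0.9, -0.6, -0.7]
opening: 0.601
```

```bash
python3 - <<'E'
from h import *
print(go([[.4815,.1555,.25],[.4815,.1555,.112]])["q"])
E
```

```text
clk 2.5 pos [0.4942 0.1206 0.2494] R [[0.973, 0.232, -0.003], [0.232, -0.973, 0.003], [-0.002, -0.004, -1.0]] op 0.601 F [ 0.9 -0.6 -0.7]
[0.4815 0.1555 0.25  ] tool delta mm [ -4.2 -36.9  -0.4]
[0.4815 0.1555 0.112 ] tool delta mm [ -4.  -36.4 137.6]
[-0.26142409  0.5376189  -0.1034855   1.91338528  0.07674732  0.69581544
 -1.7456587 ]
```

drive_tool --commands '[{"dx": -0.004,"dy": -0.019,"dz": 0,"wx": 0,"wy": 0,"wz": 0,"claw": 0.6},{"dx": 0,"dy": -0.018,"dz": 0.02,"wx": 0,"wy": 0,"wz": 0,"claw": 0.6},{"dx": 0,"dy": 0,"dz": 0.03,"wx": 0,"wy": 0,"wz": 0,"claw": 0.6},{"dx": 0,"dy": 0,"dz": 0,"wx": 0,"wy": 0,"wz": 0,"claw": 0.6},{"dx": 0,"dy": 0,"dz": 0,"wx": 0,"wy": 0,"wz": 0,"claw": 0.6}]'

```text
clock: 3.0
tool_pos: [0.4848, 0.1488, 0.1997]
eef_rot: [0.994, 0.112, -0.001, 0.001]
contact_force: [-0.1, 0.9, 0.6]
opening: 0.599
```

```bash
python3 - <<'E'
from h import *
from plant import snapshot
go([[.4815,.1555,.112]])
a=snapshot("side")["color"][180:330,150:350];b=snapshot("top")["color"][130:280,130:330]
cv2.imwrite("pics/g1.png",np.hstack([cv2.resize(x,(400,300)) for x in(a,b)])[:,:,::-1])
E
```

```text
clk 3.0 pos [0.4848 0.1488 0.1997] R [[0.975, 0.222, -0.001], [0.222, -0.975, -0.001], [-0.001, 0.001, -1.0]] op 0.599 F [-0.1  0.9  0.6]
[0.4815 0.1555 0.112 ] tool delta mm [-1.6 -7.3 87.6]
```

View pics/g1.png

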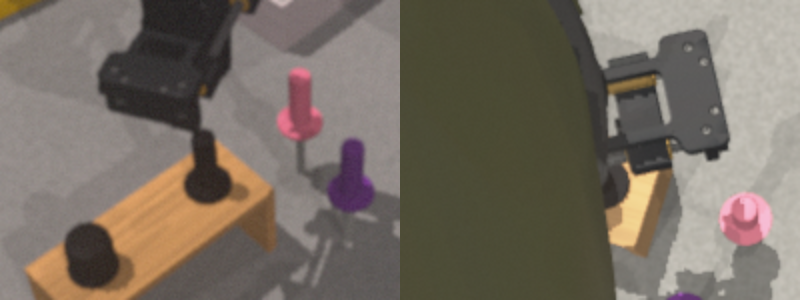

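The side view shows the gripper directly above the slim black handle at crop (205,150), clear of pink and stubby. A 7 mm sideways correction is left.

drive_tool --commands '[{"dx": -0.0015,"dy": -0.007,"dz": 0,"wx": 0,"wy": 0,"wz": 0,"claw": 0.6},{"dx": 0,"dy": 0,"dz": 0.02,"wx": 0,"wy": 0,"wz": 0,"claw": 0.6},{"dx": 0,"dy": 0,"dz": 0,"wx": 0,"wy": 0,"wz": 0,"claw": 0.6},{"dx": 0,"dy": 0,"dz": 0,"wx": 0,"wy": 0,"wz": 0,"claw": 0.6}]'

```text
clock: 3.5
tool_pos: [0.4818, 0.1565, 0.1802]
eef_rot: [0.994, 0.112, 0.0, 0.0]
contact_force: [0.5, 0.5, -0.0]
opening: 0.601
```

```bash
python3 - <<'E'
from h import *
go([[.4815,.1555,.112]])
E
```

```text
clk 3.5 pos [0.4818 0.1565 0.1802] R [[0.975, 0.223, 0.0], [0.223, -0.975, -0.0], [0.0, 0.0, -1.0]] op 0.601 F [ 0.5  0.5 -0. ]
[0.4815 0.1555 0.112 ] tool delta mm [-0.5  0.9 68.2]
```

drive_tool --commands '[{"dx": 0,"dy": 0.001,"dz": 0.02,"wx": 0,"wy": 0,"wz": 0,"claw": 0.6},{"dx": 0,"dy": 0,"dz": 0.02,"wx": 0,"wy": 0,"wz": 0,"claw": 0.6},{"dx": 0,"dy": 0,"dz": 0.02,"wx": 0,"wy": 0,"wz": 0,"claw": 0.6},{"dx": 0,"dy": 0,"dz": 0.008,"wx": 0,"wy": 0,"wz": 0,"claw": 0.6},{"dx": 0,"dy": 0,"dz": 0,"wx": 0,"wy": 0,"wz": 0,"claw": 0.4},{"dx": 0,"dy": 0,"dz": 0,"wx": 0,"wy": 0,"wz": 0,"claw": 0.1},{"dx": 0,"dy": 0,"dz": 0,"wx": 0,"wy": 0,"wz": 0,"claw": 0.1},{"dx": 0,"dy": 0,"dz": 0,"wx": 0,"wy": 0,"wz": 0,"claw": 0.1},{"dx": 0,"dy": 0,"dz": 0,"wx": 0,"wy": 0,"wz": 0,"claw": 0},{"dx": 0,"dy": 0,"dz": 0,"wx": 0,"wy": 0,"wz": 0,"claw": 0},{"dx": 0,"dy": 0,"dz": 0,"wx": 0,"wy": 0,"wz": 0,"claw": 0}]' --grip_force 35

```text
clock: 4.6
tool_pos: [0.4825, 0.1555, 0.1124]
eef_rot: [0.994, 0.112, 0.001, -0.0]
contact_force: [-1.0, -0.6, 7.1]
opening: 0.219
```

drive_tool --commands '[{"dx": 0,"dy": 0,"dz": -0.01,"wx": 0,"wy": 0,"wz": 0,"claw": 0},{"dx": 0,"dy": 0,"dz": -0.02,"wx": 0,"wy": 0,"wz": 0,"claw": 0},{"dx": 0,"dy": 0,"dz": -0.02,"wx": 0,"wy": 0,"wz": 0,"claw": 0},{"dx": 0,"dy": 0,"dz": -0.02,"wx": 0,"wy": 0,"wz": 0,"claw": 0},{"dx": 0,"dy": 0,"dz": -0.02,"wx": 0,"wy": 0,"wz": 0,"claw": 0},{"dx": 0,"dy": 0,"dz": -0.02,"wx": 0,"wy": 0,"wz": 0,"claw": 0},{"dx": 0,"dy": 0,"dz": -0.01,"wx": 0,"wy": 0,"wz": 0,"claw": 0},{"dx": 0,"dy": 0,"dz": 0,"wx": 0,"wy": 0,"wz": 0,"claw": 0},{"dx": 0,"dy": 0,"dz": 0,"wx": 0,"wy": 0,"wz": 0,"claw": 0}]' --grip_force 50

```text
clock: 5.5
tool_pos: [0.4816, 0.1551, 0.2313]
eef_rot: [0.994, 0.112, -0.0, 0.0]
contact_force: [0.4, -0.4, -1.2]
opening: 0.212
```

```bash
python3 - <<'E'
from h import *
from plant import snapshot
go([[.569,-.157,.25],[.54,0,.25]])
S=snapshot("side");T=snapshot("top")
import pickle;pickle.dump(dict(side=S,top=T),open("s1.pkl","wb"))
a=S["color"][140:290,150:350];b=T["color"][130:280,130:330]
cv2.imwrite("pics/g2.png",np.hstack([cv2.resize(x,(400,300)) for x in(a,b)])[:,:,::-1])
E
```

```text
clk 5.5 pos [0.4816 0.1551 0.2313] R [[0.975, 0.223, -0.001], [0.223, -0.975, -0.0], [-0.001, 0.0, -1.0]] op 0.212 F [ 0.4 -0.4 -1.2]
[ 0.569 -0.157  0.25 ] tool delta mm [ 15.6 323.8 -18.6]
[0.54 0.   0.25] tool delta mm [ 22.3 164.3 -18.7]
```

View pics/g2.png

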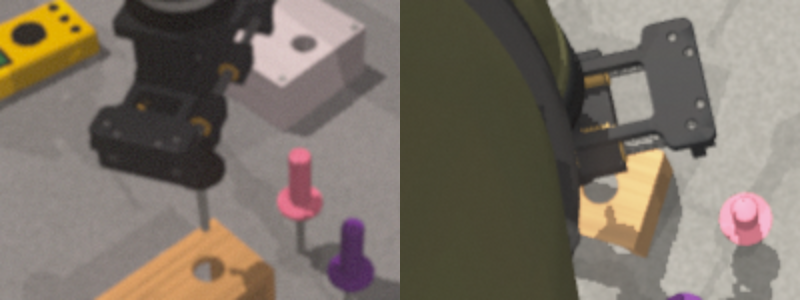

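The pin is held with its rod hanging below the gripper, tip at side crop (206,229), and the rack hole is free. Next I'll check the rod's position numerically.

```bash
python3 - <<'E'
import pickle;from h import *
S=pickle.load(open("s1.pkl","rb"))["side"]
for z in(.134,.15,.165,.18,.204):print(z,proj(S,(.4816,.1551,z)))
g=S["color"].astype(int)
for v in range(232,260,2):
    row=g[v,240:266].sum(1);print(v,' '.join(map(str,row)))
print("rackhole side",onz(S,(150+208/2,140+268/2),.085))
E
```

```text
0.134 [253.07634754 253.89077723]
0.15 [252.41131644 247.57252968]
0.165 [251.77178293 241.49652656]
0.18 [251.11609877 235.26708131]
0.204 [250.03185223 224.96600212]
232 234 183 161 141 133 129 122 128 136 112 116 119 141 129 114 176 201 253 309 356 400 408 416 407 418 409
234 403 385 351 299 278 250 214 193 170 168 158 170 186 258 310 358 378 406 413 416 411 414 417 413 405 407
236 412 427 420 411 414 397 382 367 305 270 274 279 304 354 410 423 426 424 423 413 401 417 414 426 415 412
238 428 415 411 428 417 416 413 385 328 288 274 282 293 359 404 415 424 412 422 423 417 417 412 426 412 407
240 418 412 424 422 420 417 414 415 361 308 276 276 286 328 391 417 412 413 409 416 404 409 406 407 420 418
242 414 405 408 419 411 418 419 417 379 297 288 277 275 327 384 407 410 405 410 421 409 409 411 426 427 429
244 423 416 423 421 410 419 410 399 389 325 298 285 284 312 363 398 411 417 397 412 405 414 411 419 417 413
246 414 418 424 426 420 418 419 395 383 344 297 276 291 298 357 400 413 412 404 403 402 417 397 411 397 412
248 387 393 406 417 417 422 411 424 394 380 306 288 293 293 338 407 425 428 424 410 415 414 412 419 407 410
250 387 378 379 384 419 424 419 419 395 384 318 287 284 290 358 437 484 479 465 437 427 417 416 419 419 418
252 376 376 379 384 389 398 402 422 420 399 333 291 289 289 358 439 477 477 469 457 445 431 442 422 430 425
254 375 392 377 380 387 381 397 406 433 445 388 333 303 316 354 424 458 461 455 453 467 463 469 448 439 426
256 392 382 388 392 410 434 449 471 473 478 474 440 416 423 437 457 459 459 470 473 472 467 461 460 442 448
258 396 404 419 446 462 478 482 480 476 484 464 461 455 456 451 469 474 469 465 460 455 456 441 436 456 450
rackhole side [0.4810224  0.15911819 0.085     ]
```

The rod is upright and within 1 mm of where it should be. Now I'll carry it to the dock.

drive_tool --commands '[{"dx": 0.005,"dy": 0.01,"dz": -0.02,"wx": 0,"wy": 0,"wz": 0,"claw": 0},{"dx": 0.01,"dy": 0.028,"dz": 0,"wx": 0,"wy": 0,"wz": 0,"claw": 0},{"dx": 0.01,"dy": 0.03,"dz": 0,"wx": 0,"wy": 0,"wz": 0,"claw": 0},{"dx": 0,"dy": 0.03,"dz": 0,"wx": 0,"wy": 0,"wz": 0,"claw": 0},{"dx": 0,"dy": 0.03,"dz": 0,"wx": 0,"wy": 0,"wz": 0,"claw": 0},{"dx": 0,"dy": 0.03,"dz": 0,"wx": 0,"wy": 0,"wz": 0,"claw": 0},{"dx": 0,"dy": 0.03,"dz": 0,"wx": 0,"wy": 0,"wz": 0,"claw": 0},{"dx": 0,"dy": 0.03,"dz": 0,"wx": 0,"wy": 0,"wz": 0,"claw": 0},{"dx": 0,"dy": 0.03,"dz": 0,"wx": 0,"wy": 0,"wz": 0,"claw": 0},{"dx": 0,"dy": 0.03,"dz": 0,"wx": 0,"wy": 0,"wz": 0,"claw": 0},{"dx": 0,"dy": 0.02,"dz": 0,"wx": 0,"wy": 0,"wz": 0,"claw": 0},{"dx": 0,"dy": 0,"dz": 0,"wx": 0,"wy": 0,"wz": 0,"claw": 0}]'

```text
clock: 6.8
tool_pos: [0.5722, -0.1338, 0.2504]
eef_rot: [0.994, 0.109, -0.001, 0.001]
contact_force: [0.6, -0.2, -0.9]
opening: 0.213
```

drive_tool --commands '[{"dx": 0,"dy": 0,"dz": 0,"wx": 0,"wy": 0,"wz": 0,"claw": 0},{"dx": 0,"dy": 0,"dz": 0,"wx": 0,"wy": 0,"wz": 0,"claw": 0}]'

```text
clock: 7.0
tool_pos: [0.5725, -0.1275, 0.2512]
eef_rot: [0.994, 0.113, -0.001, -0.001]
contact_force: [0.8, 1.3, -1.0]
opening: 0.212
```

```bash
python3 - <<'E'
from h import *
go([[.569,-.157,.2],[.569,-.157,.165]])
E
```

```text
clk 7.0 pos [ 0.5725 -0.1275  0.2512] R [[0.974, 0.225, -0.001], [0.225, -0.974, 0.001], [-0.001, -0.002, -1.0]] op 0.212 F [ 0.8  1.3 -1. ]
[ 0.569 -0.157  0.2  ] tool delta mm [-10.   28.   51.1]
[ 0.569 -0.157  0.165] tool delta mm [-9.9 28.1 86.1]
```

drive_tool --commands '[{"dx": -0.005,"dy": 0.014,"dz": 0,"wx": 0,"wy": 0,"wz": 0,"claw": 0},{"dx": -0.005,"dy": 0.014,"dz": 0.02,"wx": 0,"wy": 0,"wz": 0,"claw": 0},{"dx": 0,"dy": 0,"dz": 0.03,"wx": 0,"wy": 0,"wz": 0,"claw": 0},{"dx": 0,"dy": 0,"dz": 0.021,"wx": 0,"wy": 0,"wz": 0,"claw": 0},{"dx": 0,"dy": 0,"dz": 0,"wx": 0,"wy": 0,"wz": 0,"claw": 0},{"dx": 0,"dy": 0,"dz": 0,"wx": 0,"wy": 0,"wz": 0,"claw": 0},{"dx": 0,"dy": 0,"dz": 0,"wx": 0,"wy": 0,"wz": 0,"claw": 0}]'

```text
clock: 7.7
tool_pos: [0.5703, -0.1593, 0.1821]
eef_rot: [0.994, 0.112, 0.001, 0.0]
contact_force: [0.2, -0.4, -1.1]
opening: 0.214
```

```bash
python3 - <<'E'
from h import *
from plant import snapshot
st=go([[.569,-.157,.165]]);p=st["tool_pos"]
S=snapshot("side")
print("tip pred",proj(S,p-[0,0,.097]),"hole pred",proj(S,(.569,-.157,.065)))
cv2.imwrite("pics/d1.png",cv2.resize(S["color"][90:210,220:380],(800,600),interpolation=2)[:,:,::-1])
E
```

```text
clk 7.7 pos [ 0.5703 -0.1593  0.1821] R [[0.975, 0.223, 0.003], [0.223, -0.975, -0.001], [0.002, 0.001, -1.0]] op 0.214 F [ 0.2 -0.4 -1.1]
[ 0.569 -0.157  0.165] tool delta mm [-0.8 -2.6 17.1]
tip pred [302.19191177 152.66768578] hole pred [302.18340246 160.87900056]
```

View pics/d1.png

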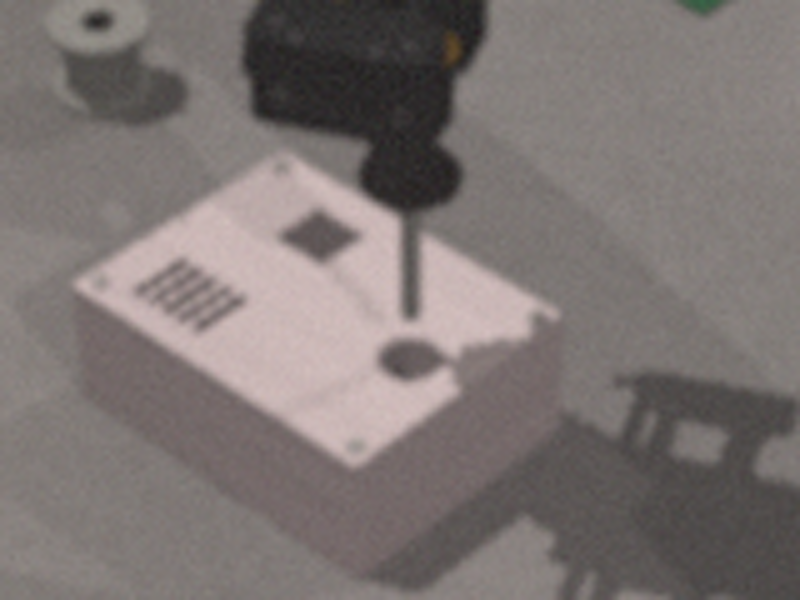

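The rod hangs upright, tip at px (302,153.6), directly above the round hole at (302,162), as predicted. Inserting now.

drive_tool --commands '[{"dx": -0.001,"dy": -0.0025,"dz": 0,"wx": 0,"wy": 0,"wz": 0,"claw": 0},{"dx": 0,"dy": 0,"dz": 0.01,"wx": 0,"wy": 0,"wz": 0,"claw": 0},{"dx": 0,"dy": 0,"dz": 0.01,"wx": 0,"wy": 0,"wz": 0,"claw": 0},{"dx": 0,"dy": 0,"dz": 0.01,"wx": 0,"wy": 0,"wz": 0,"claw": 0},{"dx": 0,"dy": 0,"dz": 0.01,"wx": 0,"wy": 0,"wz": 0,"claw": 0},{"dx": 0,"dy": 0,"dz": 0.01,"wx": 0,"wy": 0,"wz": 0,"claw": 0},{"dx": 0,"dy": 0,"dz": 0,"wx": 0,"wy": 0,"wz": 0,"claw": 0},{"dx": 0,"dy": 0,"dz": 0,"wx": 0,"wy": 0,"wz": 0,"claw": 0}]'

```text
clock: 8.55
tool_pos: [0.5677, -0.1569, 0.1303]
eef_rot: [0.994, 0.112, -0.0, -0.0]
contact_force: [-0.6, 0.1, -1.0]
opening: 0.213
```

drive_tool --commands '[{"dx": 0,"dy": 0,"dz": 0.005,"wx": 0,"wy": 0,"wz": 0,"claw": 0},{"dx": 0,"dy": 0,"dz": 0.005,"wx": 0,"wy": 0,"wz": 0,"claw": 0},{"dx": 0,"dy": 0,"dz": 0.003,"wx": 0,"wy": 0,"wz": 0,"claw": 0},{"dx": 0,"dy": 0,"dz": 0,"wx": 0,"wy": 0,"wz": 0,"claw": 0},{"dx": 0,"dy": 0,"dz": 0,"wx": 0,"wy": 0,"wz": 0,"claw": 0}]'

```text
clock: 9.05
tool_pos: [0.5684, -0.1571, 0.1182]
eef_rot: [0.994, 0.112, 0.001, 0.0]
contact_force: [0.8, -0.1, 4.3]
opening: 0.21
```

drive_tool --commands '[{"dx": 0,"dy": 0,"dz": 0.002,"wx": 0,"wy": 0,"wz": 0,"claw": 0},{"dx": 0,"dy": 0,"dz": 0,"wx": 0,"wy": 0,"wz": 0,"claw": 0},{"dx": 0,"dy": 0,"dz": 0,"wx": 0,"wy": 0,"wz": 0,"claw": 0},{"dx": 0,"dy": 0,"dz": 0,"wx": 0,"wy": 0,"wz": 0,"claw": 0},{"dx": 0,"dy": 0,"dz": 0,"wx": 0,"wy": 0,"wz": 0,"claw": 0},{"dx": 0,"dy": 0,"dz": 0,"wx": 0,"wy": 0,"wz": 0,"claw": 0}]'

```text
clock: 9.65
tool_pos: [0.5682, -0.157, 0.1159]
eef_rot: [0.994, 0.112, 0.001, 0.0]
contact_force: [0.1, -1.2, 4.4]
opening: 0.212
```

```bash
python3 - <<'E'
from h import *
from plant import snapshot
go([[.569,-.157,.25]])
S=snapshot("side")
cv2.imwrite("pics/d2.png",cv2.resize(S["color"][90:210,200:360],(800,600),interpolation=2)[:,:,::-1])
E
```

```text
clk 9.65 pos [ 0.5682 -0.157   0.1159] R [[0.975, 0.223, 0.001], [0.223, -0.975, -0.0], [0.001, 0.001, -1.0]] op 0.212 F [ 0.1 -1.2  4.4]
[ 0.569 -0.157  0.25 ] tool delta mm [   0.9    0.2 -134.1]
```

View pics/d2.png

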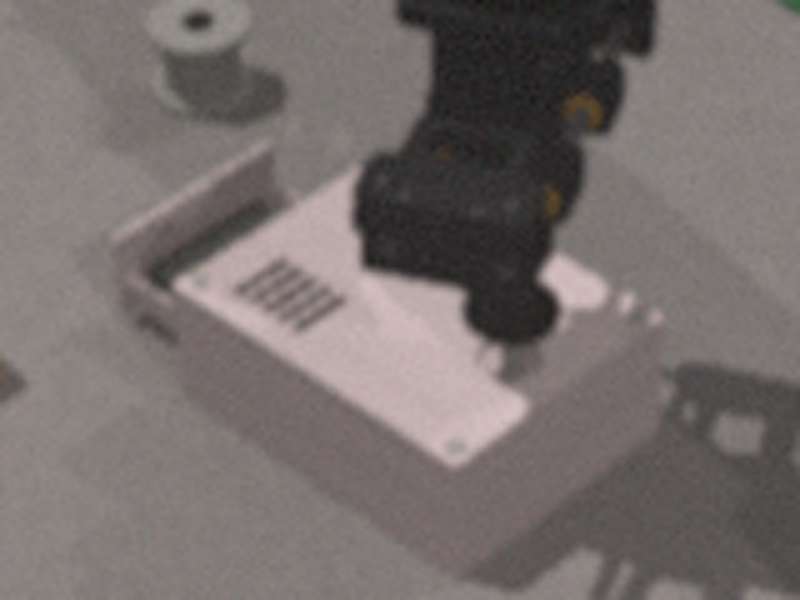

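The tray is out, with its front panel at crop (195,190). Now I'll lift straight out and return to the rack.

drive_tool --commands '[{"dx": 0,"dy": 0,"dz": -0.01,"wx": 0,"wy": 0,"wz": 0,"claw": 0},{"dx": 0,"dy": 0,"dz": -0.02,"wx": 0,"wy": 0,"wz": 0,"claw": 0},{"dx": 0,"dy": 0,"dz": -0.025,"wx": 0,"wy": 0,"wz": 0,"claw": 0},{"dx": 0,"dy": 0,"dz": -0.03,"wx": 0,"wy": 0,"wz": 0,"claw": 0},{"dx": 0,"dy": 0,"dz": -0.03,"wx": 0,"wy": 0,"wz": 0,"claw": 0},{"dx": 0,"dy": 0,"dz": -0.02,"wx": 0,"wy": 0,"wz": 0,"claw": 0},{"dx": 0,"dy": 0,"dz": 0,"wx": 0,"wy": 0,"wz": 0,"claw": 0},{"dx": 0,"dy": 0,"dz": 0,"wx": 0,"wy": 0,"wz": 0,"claw": 0}]'

```text
clock: 10.5
tool_pos: [0.5664, -0.1565, 0.2498]
eef_rot: [0.994, 0.112, -0.001, -0.0]
contact_force: [-1.1, -0.2, -2.8]
opening: 0.216
```

drive_tool --commands '[{"dx": 0,"dy": -0.02,"dz": 0,"wx": 0,"wy": 0,"wz": 0,"claw": 0},{"dx": 0,"dy": -0.03,"dz": 0,"wx": 0,"wy": 0,"wz": 0,"claw": 0},{"dx": 0,"dy": -0.03,"dz": 0,"wx": 0,"wy": 0,"wz": 0,"claw": 0},{"dx": 0,"dy": -0.03,"dz": 0,"wx": 0,"wy": 0,"wz": 0,"claw": 0},{"dx": 0,"dy": -0.03,"dz": 0,"wx": 0,"wy": 0,"wz": 0,"claw": 0},{"dx": 0,"dy": -0.03,"dz": 0,"wx": 0,"wy": 0,"wz": 0,"claw": 0},{"dx": 0,"dy": -0.03,"dz": 0,"wx": 0,"wy": 0,"wz": 0,"claw": 0},{"dx": 0,"dy": -0.03,"dz": 0,"wx": 0,"wy": 0,"wz": 0,"claw": 0},{"dx": 0,"dy": -0.03,"dz": 0,"wx": 0,"wy": 0,"wz": 0,"claw": 0},{"dx": -0.005,"dy": -0.02,"dz": 0,"wx": 0,"wy": 0,"wz": 0,"claw": 0},{"dx": 0,"dy": 0,"dz": 0,"wx": 0,"wy": 0,"wz": 0,"claw": 0},{"dx": 0,"dy": 0,"dz": 0,"wx": 0,"wy": 0,"wz": 0,"claw": 0}]'

```text
clock: 11.7
tool_pos: [0.4995, 0.1142, 0.2494]
eef_rot: [0.994, 0.112, -0.002, 0.001]
contact_force: [0.1, -0.6, -1.7]
opening: 0.214
```

```bash
python3 - <<'E'
from h import *
go([[.4805,.158,.205]])
E
```

```text
clk 11.7 pos [0.4995 0.1142 0.2494] R [[0.975, 0.224, -0.003], [0.224, -0.975, -0.002], [-0.003, 0.001, -1.0]] op 0.214 F [ 0.1 -0.6 -1.7]
[0.4805 0.158  0.205 ] tool delta mm [ -8.6 -47.   44.4]
```

drive_tool --commands '[{"dx": -0.004,"dy": -0.023,"dz": 0,"wx": 0,"wy": 0,"wz": 0,"claw": 0},{"dx": -0.0045,"dy": -0.024,"dz": 0,"wx": 0,"wy": 0,"wz": 0,"claw": 0},{"dx": 0,"dy": 0,"dz": 0.02,"wx": 0,"wy": 0,"wz": 0,"claw": 0},{"dx": 0,"dy": 0,"dz": 0.02,"wx": 0,"wy": 0,"wz": 0,"claw": 0},{"dx": 0,"dy": 0,"dz": 0,"wx": 0,"wy": 0,"wz": 0,"claw": 0},{"dx": 0,"dy": 0,"dz": 0,"wx": 0,"wy": 0,"wz": 0,"claw": 0},{"dx": 0,"dy": 0,"dz": 0,"wx": 0,"wy": 0,"wz": 0,"claw": 0}]'

```text
clock: 12.4
tool_pos: [0.4825, 0.1581, 0.2113]
eef_rot: [0.994, 0.111, 0.001, 0.0]
contact_force: [-0.2, -0.5, -1.4]
opening: 0.21
```

```bash
python3 - <<'E'
from h import *
from plant import snapshot
st=go([[.4805,.158,.112]]);p=st["tool_pos"]
S=snapshot("side")
print("tip pred",proj(S,p-[0,0,.097]),"hole pred",proj(S,(.4805,.158,.085)))
cv2.imwrite("pics/r1.png",cv2.resize(S["color"][195:315,160:320],(800,600),interpolation=2)[:,:,::-1])
E
```

```text
clk 12.4 pos [0.4825 0.1581 0.2113] R [[0.975, 0.221, 0.001], [0.221, -0.975, -0.0], [0.001, 0.0, -1.0]] op 0.21 F [-0.2 -0.5 -1.4]
[0.4805 0.158  0.112 ] tool delta mm [-2.1 -0.4 99.3]
tip pred [252.4252324 262.4426956] hole pred [254.61644587 273.67229478]
```

View pics/r1.png

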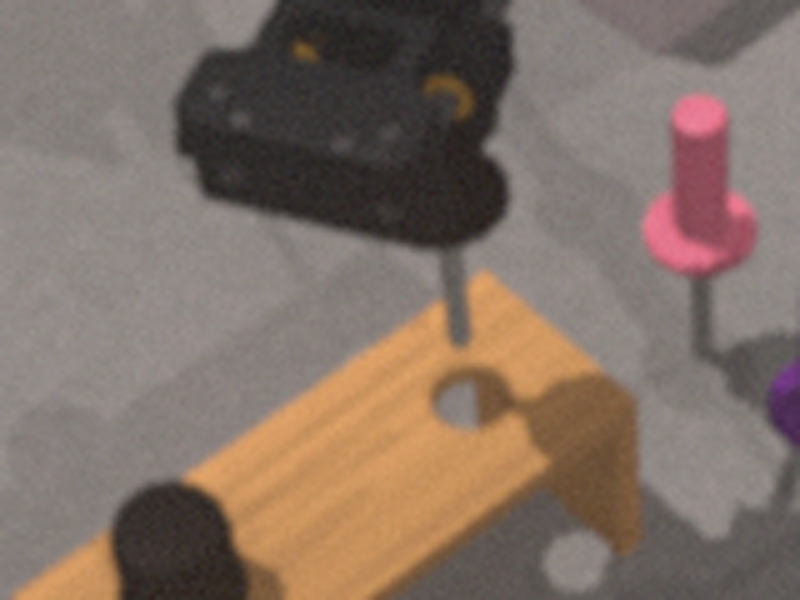

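The tip at px (251.6,264) is just above the free hole at (254,275), agreeing with the prediction within 2 px. I'll make a 2 mm correction and lower it.

drive_tool --commands '[{"dx": -0.002,"dy": 0,"dz": 0,"wx": 0,"wy": 0,"wz": 0,"claw": 0},{"dx": 0,"dy": 0,"dz": 0.01,"wx": 0,"wy": 0,"wz": 0,"claw": 0},{"dx": 0,"dy": 0,"dz": 0.015,"wx": 0,"wy": 0,"wz": 0,"claw": 0},{"dx": 0,"dy": 0,"dz": 0.015,"wx": 0,"wy": 0,"wz": 0,"claw": 0},{"dx": 0,"dy": 0,"dz": 0.015,"wx": 0,"wy": 0,"wz": 0,"claw": 0},{"dx": 0,"dy": 0,"dz": 0.015,"wx": 0,"wy": 0,"wz": 0,"claw": 0},{"dx": 0,"dy": 0,"dz": 0.015,"wx": 0,"wy": 0,"wz": 0,"claw": 0},{"dx": 0,"dy": 0,"dz": 0.008,"wx": 0,"wy": 0,"wz": 0,"claw": 0},{"dx": 0,"dy": 0,"dz": 0,"wx": 0,"wy": 0,"wz": 0,"claw": 0},{"dx": 0,"dy": 0,"dz": 0,"wx": 0,"wy": 0,"wz": 0,"claw": 0},{"dx": 0,"dy": 0,"dz": 0,"wx": 0,"wy": 0,"wz": 0,"claw": 0}]'

```text
clock: 13.55
tool_pos: [0.4802, 0.1586, 0.1183]
eef_rot: [0.994, 0.112, 0.001, -0.0]
contact_force: [-0.1, 0.7, -1.1]
opening: 0.216
```

drive_tool --commands '[{"dx": 0,"dy": 0,"dz": 0.002,"wx": 0,"wy": 0,"wz": 0,"claw": 0},{"dx": 0,"dy": 0,"dz": 0.0025,"wx": 0,"wy": 0,"wz": 0,"claw": 0},{"dx": 0,"dy": 0,"dz": 0,"wx": 0,"wy": 0,"wz": 0,"claw": 0},{"dx": 0,"dy": 0,"dz": 0,"wx": 0,"wy": 0,"wz": 0,"claw": 0}]'

```text
clock: 13.95
tool_pos: [0.4797, 0.1584, 0.1132]
eef_rot: [0.994, 0.112, -0.0, 0.0]
contact_force: [0.5, 0.5, -0.4]
opening: 0.215
```

drive_tool --commands '[{"dx": 0,"dy": 0,"dz": 0.001,"wx": 0,"wy": 0,"wz": 0,"claw": 0},{"dx": 0,"dy": 0,"dz": 0,"wx": 0,"wy": 0,"wz": 0,"claw": 0},{"dx": 0,"dy": 0,"dz": 0,"wx": 0,"wy": 0,"wz": 0,"claw": 0}]'

```text
clock: 14.25
tool_pos: [0.4799, 0.1584, 0.1124]
eef_rot: [0.994, 0.112, 0.0, 0.0]
contact_force: [-0.4, 0.2, 1.6]
opening: 0.216
```

The disc is on the board (about +3 N). Releasing and retreating straight up.

drive_tool --commands '[{"dx": 0,"dy": 0,"dz": 0,"wx": 0,"wy": 0,"wz": 0,"claw": 0.26},{"dx": 0,"dy": 0,"dz": 0,"wx": 0,"wy": 0,"wz": 0,"claw": 0.35},{"dx": 0,"dy": 0,"dz": 0,"wx": 0,"wy": 0,"wz": 0,"claw": 0.6},{"dx": 0,"dy": 0,"dz": 0,"wx": 0,"wy": 0,"wz": 0,"claw": 0.6},{"dx": 0,"dy": 0,"dz": 0,"wx": 0,"wy": 0,"wz": 0,"claw": 0.6},{"dx": 0,"dy": 0,"dz": -0.01,"wx": 0,"wy": 0,"wz": 0,"claw": 0.6},{"dx": 0,"dy": 0,"dz": -0.02,"wx": 0,"wy": 0,"wz": 0,"claw": 0.6},{"dx": 0,"dy": 0,"dz": -0.03,"wx": 0,"wy": 0,"wz": 0,"claw": 0.6},{"dx": 0,"dy": 0,"dz": -0.03,"wx": 0,"wy": 0,"wz": 0,"claw": 0.6},{"dx": 0,"dy": 0,"dz": -0.03,"wx": 0,"wy": 0,"wz": 0,"claw": 0.6},{"dx": 0,"dy": 0,"dz": -0.02,"wx": 0,"wy": 0,"wz": 0,"claw": 0.6},{"dx": 0,"dy": 0,"dz": 0,"wx": 0,"wy": 0,"wz": 0,"claw": 0.6}]'

```text
clock: 15.45
tool_pos: [0.4813, 0.159, 0.2555]
eef_rot: [0.994, 0.112, 0.003, -0.001]
contact_force: [0.6, 0.6, -0.1]
opening: 0.598
```

drive_tool --commands '[{"dx": 0,"dy": 0.03,"dz": 0,"wx": 0,"wy": 0,"wz": 0,"claw": 0.6},{"dx": 0,"dy": 0.03,"dz": 0,"wx": 0,"wy": 0,"wz": 0,"claw": 0.6},{"dx": 0,"dy": 0.03,"dz": 0,"wx": 0,"wy": 0,"wz": 0,"claw": 0.6},{"dx": 0,"dy": 0.03,"dz": 0,"wx": 0,"wy": 0,"wz": 0,"claw": 0.6},{"dx": 0,"dy": 0.03,"dz": 0,"wx": 0,"wy": 0,"wz": 0,"claw": 0.6},{"dx": 0,"dy": 0,"dz": 0,"wx": 0,"wy": 0,"wz": 0,"claw": 0.6},{"dx": 0,"dy": 0,"dz": 0,"wx": 0,"wy": 0,"wz": 0,"claw": 0.6}]'

```text
clock: 16.15
tool_pos: [0.5127, 0.0118, 0.2517]
eef_rot: [0.994, 0.111, -0.001, -0.0]
contact_force: [-0.1, 0.8, -0.2]
opening: 0.599
```

```bash
python3 - <<'E'
from h import *
from plant import snapshot
S=snapshot("side");T=snapshot("top")
for z in(.09,.15):print("expected",z,proj(S,(.480,.1584,z)),proj(T,(.480,.1584,z)))
cv2.imwrite("pics/f1.png",np.hstack([cv2.resize(x,(400,400),interpolation=2) for x in(S["color"][120:320,150:350],T["color"][130:330,115:315])])[:,:,::-1])
E
```

```text
expected 0.09 [254.5408261  272.14002028] [228.29947802 221.91435043]
expected 0.15 [252.11264928 249.28485097] [221.27797465 215.35039474]
```

View pics/f1.png

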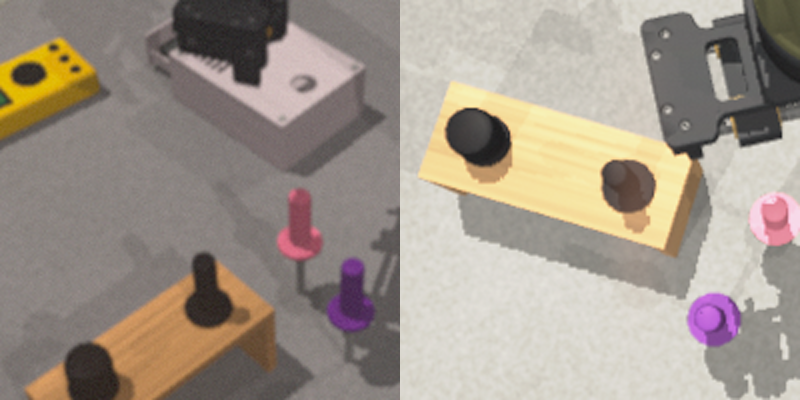

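The pin is upright in its hole. The side view puts the disc at px (254,272.5) and the handle top at (252,249), against expected (254.5,272.1) and (252.1,249.3). The tray is out, nothing else has moved, and the gripper is clear.

```bash
python3 -c "
from plant import r
print(r.finish_job())"
```

```text
the job is handed in; nothing more can be done
None
```

The job is done and handed in at about 16 s on the robot's clock. I took the slim-handled black pin from the rack and pushed it upright down the dock's round hole while holding it. I pressed roughly 8 mm past the catch at about 5.5 N, and the tray sprang out. I then hung the pin back in its own hole, let go and moved the gripper clear.

- **Pin:** the last pictures show it upright with its disc on the board. In the side view, its disc and handle top are within 1 px of where they should be.
- **Tray:** it is visibly still out. I judged this by eye and did not measure how far.
- **Surroundings:** the pink and purple pins and the stubby tool look undisturbed.
- **Forces:** the highest force reading was about 7 N, while closing on the pin. I only saw the reading at the end of each move call.
- **What went wrong:** two move calls were refused because their rows lacked some fields; neither moved the arm. The arm also fell a few mm to 3 cm short on long moves. I corrected that by re-measuring before the grasp and before each insertion.

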